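# Load and lock a plate in a drill jig

### The arm

A 6-joint arm with a two-finger parallel gripper is mounted at the origin on a cart in front of the work surface, level with it; the furniture and walls round the work are solid. World frame = base frame: x ahead of the robot, y to its left, z up, the work surface at z = 0. Lengths are in m, angles in rad, forces in N, time in s.
With the tool pointing down it reaches from about 0.375 to 0.975 m from the base axis. Payload 3.8 kg.
Tool frame: the origin (TCP) lies midway between the tips of the shut fingers; the grasp point (between the pads) lies 19 mm behind it; z points along the fingers, y is the direction in which the jaws open and shut (so a half turn about z gives the same grasp; the last joint's range is limited). The gripper opens to 85 mm and grips with 20 to 120 N. Pads are 22 mm wide; open, the fingers measure 114 mm over their backs; the gripper's body (76 mm by 85 mm) begins 54 mm behind the grasp point. The pads swing forward as they close: fully open they stand 13 mm farther back than shut.
Start: joints at [1.224, 0.264, 1.604, -0, 1.274, -0.037], TCP at [0.206, 0.643, 0.231] pointing down, gripper open.
Joint ranges: [-2.63, 2.63], [-0.94, 2.18], [0.31, 2.57], [-1.31, 4.45], [0, 2.66], [-2.55, 2.55]. Speed limits (rad/s): [2.57, 2.57, 3.14, 3.14, 3.14, 3.14].

### API

Orientations are given as a rotation vector (axis times angle).
In Python, from workcell import bot gives the robot as it stands. The module is installed in compiled form; this text tells all that it offers.
- The arm moves only by the tool play_rows, never from a script. Its argument "series" is a list of rows, each an object with "translation": the shift along the tool's x, y, z in m, a list of three; "spin": the turn about the tool's z in units of 5 degrees (1.0 is 5 degrees). In form: [{"translation": [dx, dy, dz], "spin": spin}, ...]. A call has 1 to 5 rows; each row shifts and turns the commanded pose from where the row before left it, along the tool's axes as they then stand; what a row does not reach is not made up. A row lasts 1/10 s, in which the tool goes at most 50 mm and 8.59 degrees, less where a joint would pass 70% of its speed; a pose out of reach is approached as far as the arm can. A call is refused whole if a number of a shift passes 0.05 or a number of a turn 1, either way. A call with a gripper value outside its range is refused whole. "jaw" is the gripper's target within -1 to 1 (fully open at 1, half-way at 0, shut at -1), set as the call begins (left out, the last holds). The fingers move at their own pace and stop on an object; "force" is the grip in N (left out, the last holds). Time passes only in rows, so rows that do not move let the fingers close. It gives the time, the measured TCP pose, the force and the opening at its end, in the units of the state.
- bot.read_state(): the state, without advancing time (a new reading comes with each control period).
- bot.read_camera(name): name is "side" or "top"; returns the picture (400x640x3 uint8, blue, green, red); there is no depth.
- bot.get_calibration(name): a dict with "fov_y" (degrees; the focal length in pixels is half the picture's height over the tangent of half this angle, whatever the lens; pixels are square), "cx", "cy" (the principal point, pixels), "k1" (the pictures are not rectified: a ray, as slopes to the right and down, at radius r is drawn at 1 + k1 r^2 times it, then the intrinsics apply), "R" (3x3) and "t" (3): a world point X has camera coordinates R X + t. Camera axes: x right, y down, z forward; pixel columns grow to the right and rows downward; lengths in m; the calibration is good to about 2 mm. A picture is of the moment at which its call begins. get_calibration takes no time and is no camera call.
- bot.finish_job(): hands the job in, once; it reports no verdict.
The state is a dict: "time": time; "q": joint angles; "joint_vel": joint speeds; "joint_torque": joint torques, N m; "tool_pos": TCP position; "tcp_rot": TCP orientation; "wrist_force": force on the tool from outside, world axes, zero at the start; "torque": the same for the moment, N m; "width": opening from 0.0 (shut) to 1.0 (fully open).
Only numpy, scipy, OpenCV 4.12 (cv2) and the standard library are available. Lean on these libraries where they do the work, as an engineer would, in place of code of your own. Each camera call takes 0.05 s, during which the arm holds its last target. There are 200 camera calls.

### The job

Load the drill jig: push the loose steel plate along the jig's bed, flat and without lifting or tipping it, in under the low bush plate until its front edge is right up against the end stop. Then push the cam lever round clockwise as far as it will go, so that the cam locks the plate hard against the fence. Push with the fingertips only, and leave the hex key, the marker and the loose wheel where they lie.

Things in the scene. Friction and masses are not known exactly. Their poses are not given: they have to be found in the camera images.
- drill_jig: Fixed drill jig with an aluminium bed, upper face 12 mm above the bench. Axes: x = feed direction (roughly to the robot's left, toward the end stop), y toward the fence (roughly toward the robot), z up; origin at bench height on the locked plate's centre line. Bed from x -145 to +82 mm, y -53 to +37 mm. Home, the plate's centre is at x +15, y 0 mm and its rear 46 mm stick out in front of the bush plate.
- bridge_mouth (a point): Front lower edge of the steel bush plate that bridges the channel, mid-width, at (16, -2, 22.5) mm in the jig's frame. The bush plate spans jig x +16 to +52, y -37 to +33 mm; its underside is 10.5 mm above the bed (2.5 mm above the plate), its top 32.5 mm above the bench, with two drill bushes 4 mm higher.
- fence_face (a point): Point on the fence's inner face at bed height, at (15, 20, 12) mm in the jig's frame. The fence is the rail on the robot's side, 10.5 mm high, x -18 to +78 mm, flared outward by 9 mm from x -18 to -33 mm. Opposite it a guide (inner face y -24 mm, x +18 to +78 mm) leaves a channel 44 mm wide; a lead-in block (x -20 to -35, y -25 to -33 mm) flares the far side of its mouth.
- stop_face (a point): Middle of the end stop's face at bed height, at (60, 0, 12) mm in the jig's frame. The stop is as high as the fence and closes the channel. Beware: a fixed toggle clamp, not used here, stands on the robot's side of the jig; its red handle, 60 to 83 mm above the bench, ends at world x 0.555, y 0.
- plate: Loose flat steel plate, 90 x 40 x 8 mm with rounded corners, 0.15 to 0.30 kg, with a 12 mm hole near its rear end. It starts lying flat on the bed in front of the channel, a little askew. Origin: centre of its underside; x along its 90 mm length (front end +x), z up.
- cam_lever (a joint): Angle of the cam lever (rad) about its upright pivot, growing clockwise seen from above. 0 = open, lever square out from the jig's far side (-y of the jig); 1.57 = lever pointing back along the jig (-x); end of travel 1.6. It starts at 0 to 0.25 and stays where it is left: moving it takes 2 to 4 N at the knob. The cam presses hardest at 1.5. While open, the plate passes freely.
- cam_pivot (a point): Pivot of the cam lever at bed height, at (0, -36.5, 12) mm in the jig's frame. The cam is 8 mm high, a 12.5 mm radius disc, 4.5 mm off centre.
- lever_knob (a point): Middle of the upright black knob at the lever's end, 50 mm from the pivot and 42 mm above the bench. The knob is about 15 mm thick and reaches from 27 to 57 mm above the bench; the flat lever under it is at 21 to 27 mm above the bench.
- hex_key: Hex key lying on the bench on the robot's side of the jig, 33 x 88 x 7 mm; to be left alone. Origin: centre of its underside.
- marker: Felt marker lying on the bench beyond the jig, 21 x 128 x 20 mm; to be left alone. Origin: centre of its underside.
- wheel: Single black caster wheel lying flat on the bench beyond the jig, 68 mm across, 17 mm high; to be left alone. Origin: centre of its underside.

How it is judged:
By the outcome, as a careful person would: the job done as asked, in the order asked, and still so for the second after the job is handed in, with the robot touching nothing.
It also fails if it takes over 53 s, if anything falls off the work surface, if the arm or the gripper's body presses on something with over 40 N, if the wrist force passes 120 N, or if a joint passes its speed limit or range.

## Working session

There is one attempt and no reset: what is moved stays moved. The work goes in short steps, Python scripts to look and compute and a tool call to move; the robot and the scene stay as the last step left them, time stands still between calls to the robot, and variables do not carry over. Pictures are saved under pics/ and viewed, about 8 in all and at most 12, crops included, and the job is handed in when it is done.

Besides the shell and the picture viewer there is one more tool, called after "Call:" in YAML: its name, and indented under it one key for each argument. play_rows: Moves the arm, as the interface text tells. Its arguments: {"type":"object","properties":{"series":{"type":"array","items":{"type":"object","properties":{"translation":{"type":"array","items":{"type":"number"}},"spin":{"type":"number"}}}},"jaw":{"type":"number"},"force":{"type":"number"}},"required":["series"]}

```bash
mkdir -p pics; cat > h.py <<'E'
import numpy as np,cv2
from workcell import bot
def cam(n):
    c=bot.get_calibration(n);f=200/np.tan(np.radians(c['fov_y'])/2)
    return f,c['cx'],c['cy'],c['k1'],np.array(c['R']),np.array(c['t'])
def proj(n,X):
    f,cx,cy,k,R,t=cam(n);p=np.atleast_2d(X)@R.T+t;s=p[:,:2]/p[:,2:];r=(s**2).sum(1,keepdims=True)
    return s*(1+k*r)*f+[cx,cy]
def back(n,uv,z):
    f,cx,cy,k,R,t=cam(n);d=(np.atleast_2d(uv)-[cx,cy])/f;s=d.copy()
    for _ in range(30): s=d/(1+k*(s**2).sum(1,keepdims=True))
    ray=np.c_[s,np.ones(len(s))]@R;o=-R.T@t
    return o+ray*((z-o[2])/ray[:,2])[:,None]
E
python3 - <<'E'
from h import *
for n in('top','side'):
    i=bot.read_camera(n);cv2.imwrite(f'pics/{n}0.png',i);f,cx,cy,k,R,t=cam(n);print(n,f,k,-R.T@t,R[2])
s=bot.read_state();print({k:np.round(v,3) for k,v in s.items()})
E
```

```text
top 394.6110858134552 0.019025023982566537 [ 0.56732021 -0.00516113  0.89885346] [ 0.09677317  0.00744145 -0.99527864]
side 510.1471262240098 -0.11571990536978101 [ 0.67363124 -0.72264642  0.53605304] [-0.0014181   0.83174933 -0.55514956]
{'time': np.float64(0.1), 'q': array([ 1.224,  0.265,  1.605, -0.   ,  1.274, -0.037]), 'joint_vel': array([ 0.   , -0.001, -0.006,  0.002,  0.001,  0.   ]), 'joint_torque': array([ 1.0000e-03, -5.1671e+01, -3.6859e+01,  0.0000e+00,  6.0000e-03,
        0.0000e+00]), 'tool_pos': array([0.206, 0.642, 0.23 ]), 'tcp_rot': array([-4.850e-01, -3.104e+00,  3.000e-03]), 'wrist_force': array([ 0.352,  0.23 , -0.937]), 'torque': array([ 0.074, -0.005, -0.006]), 'width': np.float64(1.0)}
```

View pics/top0.png

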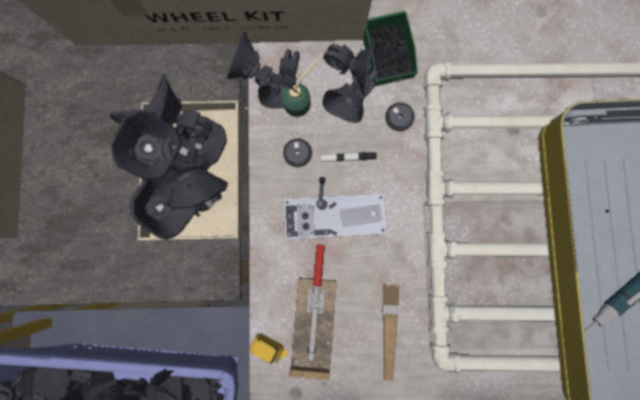

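View pics/side0.png

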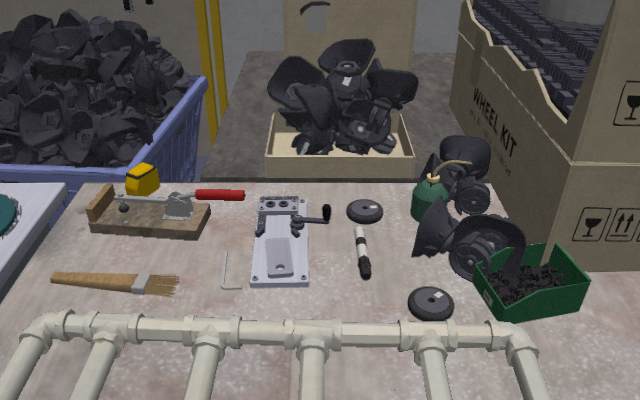

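The top view shows the jig at about (335,215) with its feed direction to the left. The lever knob is at (322,181), the red clamp handle's tip at (319,246), the wheel at (297,152) and the marker at (348,156). In the side view the plate is at (280,255) and the lever points to the right at (325,213). I'll enlarge both next.

```bash
python3 - <<'E'
from h import *
i=cv2.imread('pics/top0.png')[170:250,270:400];cv2.imwrite('pics/tc.png',cv2.resize(i,None,fx=6,fy=6,interpolation=cv2.INTER_CUBIC))
i=cv2.imread('pics/side0.png')[185:295,235:345];cv2.imwrite('pics/sc.png',cv2.resize(i,None,fx=5,fy=5,interpolation=cv2.INTER_CUBIC))
E
```

```text
(no output)
```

View pics/tc.png

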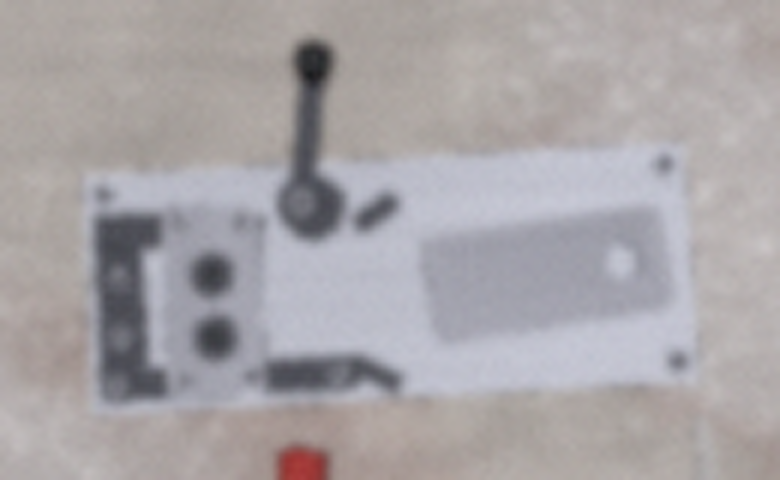

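View pics/sc.png

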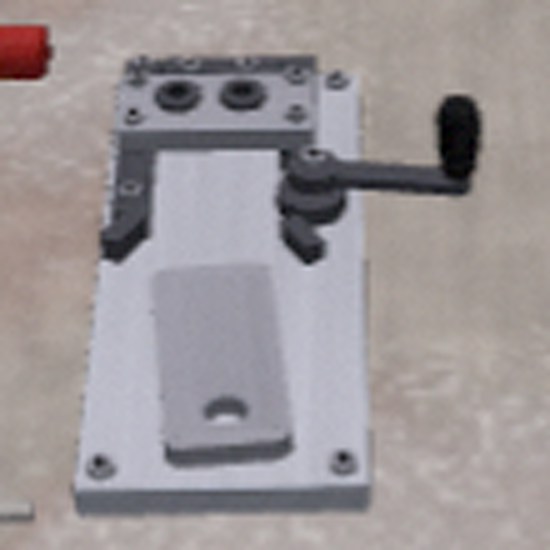

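Top crop: bed corners at about (85,175), (685,147), (697,382) and (90,412), and plate corners at (420,240), (658,207), (672,303) and (440,340). The knob is at (313,62) and the lever is nearly square out. The side crop agrees: the plate is clear of the mouth and a little askew.

```bash
cat >> h.py <<'E'
def fit(J,W):
    a,b=J-J.mean(0),W-W.mean(0);th=np.arctan2((a[:,0]*b[:,1]-a[:,1]*b[:,0]).sum(),(a*b).sum())
    # jig: x->dir th, y->th+90 (z up)
    R=np.array([[np.cos(th),-np.sin(th)],[np.sin(th),np.cos(th)]]);o=W.mean(0)-R@J.mean(0)
    return th,R,o,W-(J@R.T+o)
E
python3 - <<'E'
from h import *
c=lambda p:(np.array(p)+.5)/6-.5+[270,170]
s=lambda p:(np.array(p)+.5)/5-.5+[235,185]
J=np.array([[82,-53],[-145,-53],[-145,37],[82,37]])/1e3
W=back('top',c([(85,175),(685,147),(697,382),(90,412)]),.012)[:,:2]
th,R,o,r=fit(J,W);print('jig',np.degrees(th),o,'res mm',(r*1e3).round(1).tolist())
W2=back('side',s([(370,490),(76,490)]),.012)[:,:2];print('side bed corners rear far/near in jig',(W2-o)@R*1e3)
P=back('top',c([(420,240),(658,207),(672,303),(440,340)]),.020)[:,:2]
pj=(P-o)@R*1e3;print('plate corners jig',pj.round(1).tolist())
tp,Rp,op,rp=fit(np.array([[45,-20],[-45,-20],[-45,20],[45,20]])/1e3,P);print('plate',np.degrees(tp-th),(op-o)@R*1e3,(rp*1e3).round(1).tolist())
print('plate side', ((back('side',s([(153,268),(270,263),(293,437),(165,447)]),.020)[:,:2]-o)@R*1e3).round(1).tolist())
k=back('top',c([(313,60)]),.057)[0,:2];print('knob jig',(k-o)@R*1e3)
print('knob side',(back('side',s([(459,100)]),.057)[0,:2]-o)@R*1e3)
for n,p in dict(rear=(-145,0),mouth=(16,-2),pivot=(0,-36.5),home_rear=(-30,0)).items(): print(n,o+R@(np.array(p)/1e3))
E
```

```text
jig 91.44589108563163 [ 0.60430201 -0.00445382] res mm [[-0.8, -1.2], [-0.7, -0.1], [1.2, 0.9], [0.3, 0.3]]
side bed corners rear far/near in jig [[-148.87072314  -53.76667184]
 [-147.54999278   34.83760713]]
plate corners jig [[-43.4, -21.3], [-132.4, -29.5], [-135.4, 6.3], [-48.9, 16.1]]
plate 5.968187843002079 [-90.03972073  -7.12458616] [[-1.0, -0.3], [-2.2, 0.3], [1.7, 1.5], [1.4, -1.5]]
plate side [[-48.6, 17.1], [-46.5, -21.6], [-133.5, -30.6], [-137.5, 8.1]]
knob jig [ -6.56392092 -85.27439376]
knob side [ -5.70970025 -85.42605244]
rear [ 0.60796078 -0.14940766]
mouth [0.60589765 0.01159155]
pivot [ 0.64079039 -0.00353282]
home_rear [ 0.605059   -0.03444427]
```

Call:
play_rows:
  series:
    - {"translation": [-0.035, -0.03, -0.015], "spin": 0}
    - {"translation": [-0.035, -0.03, -0.015], "spin": 0}
    - {"translation": [-0.035, -0.03, -0.015], "spin": 0}
    - {"translation": [-0.035, -0.03, -0.015], "spin": 0}
    - {"translation": [-0.035, -0.03, -0.01], "spin": 0}
  jaw: -1

```text
time: 0.6
tool_pos: [0.3274, 0.4452, 0.302]
tcp_rot: [0.484, 3.104, 0.001]
wrist_force: [0.3, 0.2, -0.3]
width: 0.146
```

Call:
play_rows:
  series:
    - {"translation": [-0.036, -0.032, 0], "spin": 0}
    - {"translation": [-0.036, -0.032, 0], "spin": 0}
    - {"translation": [-0.036, -0.032, 0], "spin": 0}
    - {"translation": [-0.036, -0.032, 0], "spin": 0}
    - {"translation": [-0.036, -0.032, 0], "spin": 0}

```text
time: 1.1
tool_pos: [0.4497, 0.2375, 0.301]
tcp_rot: [-0.484, -3.104, 0.0]
wrist_force: [0.3, 0.3, 0.2]
width: 0.004
```

Call:
play_rows:
  series:
    - {"translation": [-0.036, -0.032, 0], "spin": 0}
    - {"translation": [-0.036, -0.032, 0], "spin": 0}
    - {"translation": [-0.036, -0.032, 0], "spin": 0}
    - {"translation": [-0.036, -0.032, 0], "spin": 0}
    - {"translation": [-0.036, -0.032, 0], "spin": 0}

```text
time: 1.6
tool_pos: [0.5724, 0.0302, 0.3009]
tcp_rot: [-0.485, -3.103, -0.0]
wrist_force: [0.7, 0.5, 0.1]
width: -0.002
```

Call:
play_rows:
  series:
    - {"translation": [0, 0, 0], "spin": 1}
    - {"translation": [0, 0, 0], "spin": 1}
    - {"translation": [0, 0, 0], "spin": 1}
    - {"translation": [0, 0, 0], "spin": 1}
    - {"translation": [0, 0, 0], "spin": 1}

```text
time: 2.1
tool_pos: [0.5717, 0.032, 0.3005]
tcp_rot: [-1.15, -2.922, 0.001]
wrist_force: [-0.1, -0.3, 0.2]
width: 0.004
```

Call:
play_rows:
  series:
    - {"translation": [0, 0, 0], "spin": 1}
    - {"translation": [0, 0, 0], "spin": 1}
    - {"translation": [0, 0, 0], "spin": 1}
    - {"translation": [0, 0, 0], "spin": 1}
    - {"translation": [0, 0, 0], "spin": 1}

```text
time: 2.6
tool_pos: [0.5716, 0.0321, 0.3006]
tcp_rot: [-1.755, -2.604, 0.001]
wrist_force: [0.5, 0.1, 0.8]
width: 0.0
```

```bash
cat >> h.py <<'E'
from scipy.spatial.transform import Rotation as Ro
TH=np.radians(91.446);O=np.array([.6043,-.00445]);RJ=np.array([[np.cos(TH),-np.sin(TH)],[np.sin(TH),np.cos(TH)]])
def st(goal=None,z=None):
    s=bot.read_state();M=Ro.from_rotvec(s['tcp_rot']).as_matrix();p=s['tool_pos']
    print('t %.1f'%s['time'],'jig',((p[:2]-O)@RJ*1e3).round(1),'z %.1f'%(p[2]*1e3),'F',np.round(s['wrist_force'],1),'w %.2f'%s['width'],'spin to align',round(np.degrees(np.arctan2(M[1,1],M[0,1]))-(np.degrees(TH)-90),2)/5,'tilt',M[2].round(3))
    if goal is not None:
        d=np.r_[O+RJ@(np.array(goal)/1e3),z/1e3]-p;print('tool shift mm',(M.T@d*1e3).round(1))
E
python3 -c "
from h import *
st((-97,-53),100)"
```

```text
t 2.6 jig [37.4 31.7] z 300.6 F [0.5 0.1 0.8] w 0.00 spin to align 4.12 tilt [ 0.    -0.001 -1.   ]
tool shift mm [-155.7   32.3  200.5]
```

Call:
play_rows:
  series:
    - {"translation": [0, 0, 0], "spin": 1}
    - {"translation": [0, 0, 0], "spin": 1}
    - {"translation": [0, 0, 0], "spin": 1}
    - {"translation": [0, 0, 0], "spin": 1}
    - {"translation": [0, 0, 0], "spin": 0.12}

```text
time: 3.1
tool_pos: [0.5717, 0.0321, 0.3007]
tcp_rot: [-2.19, -2.252, 0.001]
wrist_force: [0.1, -0.7, 0.1]
width: 0.005
```

Call:
play_rows:
  series:
    - {"translation": [-0.034, 0.021, 0.02], "spin": 0}
    - {"translation": [-0.034, 0.021, 0.02], "spin": 0}
    - {"translation": [-0.034, 0.021, 0.02], "spin": 0}
    - {"translation": [-0.032, 0.021, 0.02], "spin": 0}
    - {"translation": [0, 0, 0.05], "spin": 0}

```text
time: 3.6
tool_pos: [0.6657, -0.1043, 0.1752]
tcp_rot: [2.183, 2.244, 0.008]
wrist_force: [1.3, -0.1, 0.8]
width: 0.002
```

Call:
play_rows:
  series:
    - {"translation": [0, 0, 0.05], "spin": 0}
    - {"translation": [0, 0, 0.04], "spin": 0}
    - {"translation": [0, 0, 0.03], "spin": 0}
    - {"translation": [0, 0, 0], "spin": 0}

```text
time: 4.0
tool_pos: [0.6545, -0.0985, 0.0446]
tcp_rot: [-2.181, -2.247, 0.011]
wrist_force: [-0.6, 0.1, 0.2]
width: 0.001
```

```bash
python3 -c "
from h import *
st((-97,-53),15)
i=bot.read_camera('side')[165:305,220:370];cv2.imwrite('pics/s1.png',cv2.resize(i,None,fx=4,fy=4,interpolation=cv2.INTER_CUBIC))"
```

```text
t 4.0 jig [-95.3 -47.8] z 44.6 F [-0.6  0.1  0.2] w 0.00 spin to align 0.057999999999999996 tilt [ 0.003 -0.012 -1.   ]
tool shift mm [-1.8  5.5 29.5]
```

View pics/s1.png

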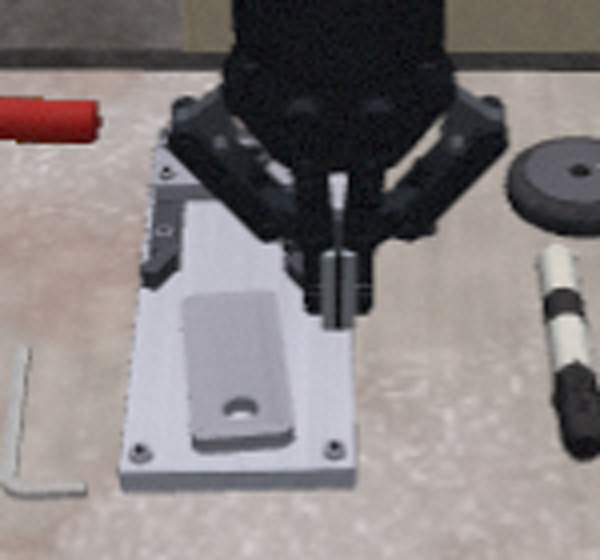

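The side crop shows the shut fingers about 28 mm wide over the backs, with the narrower pads in the middle, standing beyond the plate. The plate is unmoved, with its rear at (240,440). The knuckles stick out well above the jig. I'll lower the tool and push sideways gently.

Call:
play_rows:
  series:
    - {"translation": [0, 0, 0.005], "spin": 0}
    - {"translation": [0, 0, 0.005], "spin": 0}
    - {"translation": [0, 0, 0.005], "spin": 0}
    - {"translation": [0, 0, 0], "spin": 0}
    - {"translation": [0, 0, 0], "spin": 0}

```text
time: 4.55
tool_pos: [0.6601, -0.0994, 0.0369]
tcp_rot: [2.189, 2.253, 0.001]
wrist_force: [0.0, -0.1, 0.4]
width: -0.002
```

```bash
python3 -c "
from h import *
st((-97,-53),15)"
```

```text
t 4.5 jig [-96.4 -53.4] z 36.9 F [ 0.  -0.1  0.4] w -0.00 spin to align 0.041999999999999996 tilt [-0.     0.001 -1.   ]
tool shift mm [-0.6 -0.4 21.9]
```

Call:
play_rows:
  series:
    - {"translation": [0, 0, 0.01], "spin": 0}
    - {"translation": [0, 0, 0.007], "spin": 0}
    - {"translation": [0, 0, 0.004], "spin": 0}
    - {"translation": [0, 0, 0], "spin": 0}
    - {"translation": [0, 0, 0], "spin": 0}

```text
time: 5.05
tool_pos: [0.6596, -0.0994, 0.0148]
tcp_rot: [-2.189, -2.253, 0.001]
wrist_force: [0.5, 0.1, 0.2]
width: -0.003
```

Call:
play_rows:
  series:
    - {"translation": [0, -0.003, 0], "spin": 0}
    - {"translation": [0, -0.003, 0], "spin": 0}
    - {"translation": [0, -0.003, 0], "spin": 0}
    - {"translation": [0, -0.003, 0], "spin": 0}
    - {"translation": [0, 0, 0], "spin": 0}

```text
time: 5.55
tool_pos: [0.6472, -0.0997, 0.0153]
tcp_rot: [-2.189, -2.253, 0.0]
wrist_force: [-0.6, 0.0, -0.5]
width: 0.004
```

Call:
play_rows:
  series:
    - {"translation": [0, -0.002, 0], "spin": 0}
    - {"translation": [0, -0.002, 0], "spin": 0}
    - {"translation": [0, -0.002, 0], "spin": 0}
    - {"translation": [0, 0, 0], "spin": 0}
    - {"translation": [0, 0, 0], "spin": 0}

```text
time: 6.05
tool_pos: [0.6418, -0.0999, 0.0153]
tcp_rot: [-2.189, -2.253, -0.0]
wrist_force: [-0.6, 0.1, -0.1]
width: 0.001
```

```bash
python3 -c "
from h import *
st((-97,-35),15)
i=bot.read_camera('side')[205:305,240:350];cv2.imwrite('pics/s2.png',cv2.resize(i,None,fx=5,fy=5,interpolation=cv2.INTER_CUBIC))"
```

```text
t 6.0 jig [-96.4 -35.1] z 15.3 F [-0.6  0.1 -0.1] w 0.00 spin to align 0.04 tilt [ 0.  0. -1.]
tool shift mm [-0.6 -0.1  0.3]
```

View pics/s2.png

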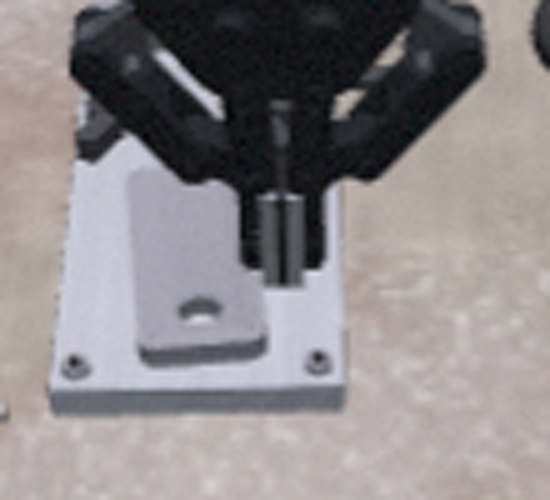

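The plate's rear top corners are now at about (140,350) and (267,338), and its front-near corner at (130,172).

```bash
python3 -c "
from h import *
s=lambda p:(np.array(p)+.5)/5-.5+[240,205]
print(((back('side',s([(129,172),(267,336),(139,346),(201,309)]),.020)[:,:2]-O)@RJ*1e3).round(1).tolist())
print(proj('side',np.r_[O+RJ@[-.145,-.053],.012]),s([(343,388)]),proj('side',np.r_[O+RJ@[-.145,.037],.012]),s([(52,390)]))"
```

```text
[[-50.8, 16.6], [-133.1, -30.2], [-137.0, 8.5], [-120.2, -9.7]]
[[308.06629223 280.8613806 ]] [[308.2 282.2]] [[248.51093928 281.46153388]] [[250.  282.6]]
```

The plate has not moved: only the pads, about ±7.5 mm wide, reach plate height. I'll continue the side push.

Call:
play_rows:
  series:
    - {"translation": [0, -0.002, 0], "spin": 0}
    - {"translation": [0, -0.002, 0], "spin": 0}
    - {"translation": [0, -0.002, 0], "spin": 0}
    - {"translation": [0, -0.001, 0], "spin": 0}
    - {"translation": [0, 0, 0], "spin": 0}

```text
time: 6.6
tool_pos: [0.6347, -0.1002, 0.0153]
tcp_rot: [-2.189, -2.253, 0.0]
wrist_force: [0.1, 0.4, -0.8]
width: -0.003
```

```bash
python3 -c "
from h import *
st((-97,-28),15)
i=bot.read_camera('side')[205:305,240:350];cv2.imwrite('pics/s3.png',cv2.resize(i,None,fx=5,fy=5,interpolation=cv2.INTER_CUBIC))"
```

```text
t 6.6 jig [-96.5 -27.9] z 15.3 F [ 0.1  0.4 -0.8] w -0.00 spin to align 0.04 tilt [-0. -0. -1.]
tool shift mm [-0.5  0.1  0.3]
```

View pics/s3.png

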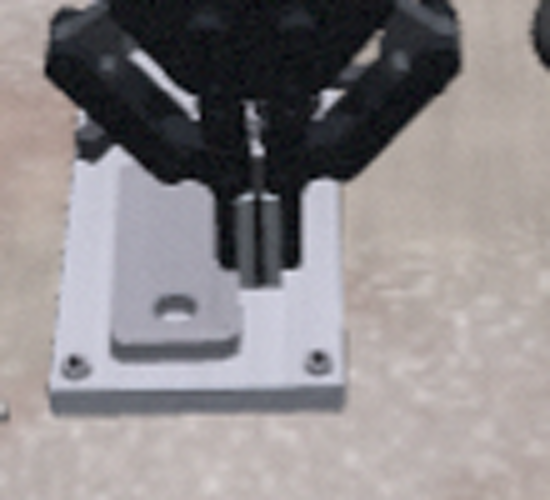

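```bash
python3 -c "
from h import *
s=lambda p:(np.array(p)+.5)/5-.5+[240,205]
print(((back('side',s([(121,168),(241,334),(111,342),(176,307)]),.020)[:,:2]-O)@RJ*1e3).round(1).tolist())
st((-160,0),40)"
```

```text
[[-48.6, 19.4], [-132.0, -22.3], [-135.1, 17.1], [-119.1, -2.0]]
t 6.7 jig [-96.4 -27.9] z 15.3 F [ 0.7 -0.1 -0. ] w 0.01 spin to align 0.04 tilt [ 0. -0. -1.]
tool shift mm [-63.5 -28.2 -24.7]
```

The plate is now within about 1.5° of straight, with its centre near y -2, which fits the flared mouth. I'll go round behind it.

Call:
play_rows:
  series:
    - {"translation": [0, 0.006, 0], "spin": 0}
    - {"translation": [0, 0, -0.015], "spin": 0}
    - {"translation": [0, 0, -0.015], "spin": 0}
    - {"translation": [-0.022, 0, 0], "spin": 0}
    - {"translation": [-0.022, -0.01, 0], "spin": 0}

```text
time: 7.15
tool_pos: [0.635, -0.1446, 0.0486]
tcp_rot: [2.184, 2.252, 0.004]
wrist_force: [0.1, -0.1, -0.4]
width: 0.001
```

Call:
play_rows:
  series:
    - {"translation": [-0.02, -0.012, 0], "spin": 0}
    - {"translation": [0, -0.01, 0], "spin": 0}
    - {"translation": [0, 0, 0.01], "spin": 0}
    - {"translation": [0, 0, 0.01], "spin": 0}
    - {"translation": [0, 0, 0], "spin": 0}

```text
time: 7.65
tool_pos: [0.6094, -0.1635, 0.0232]
tcp_rot: [-2.186, -2.252, 0.002]
wrist_force: [-0.6, 0.5, 0.0]
width: -0.002
```

```bash
python3 -c "
from h import *
st((-160,-1),15)"
```

```text
t 7.7 jig [-159.1   -1.1] z 23.2 F [-0.6  0.5  0. ] w -0.00 spin to align 0.05 tilt [ 0.001 -0.003 -1.   ]
tool shift mm [-0.9 -0.1  8.2]
```

Call:
play_rows:
  series:
    - {"translation": [0, 0, 0.006], "spin": 0}
    - {"translation": [0, 0, 0.004], "spin": 0}
    - {"translation": [0.004, 0, 0], "spin": 0}
    - {"translation": [0.004, 0, 0], "spin": 0}
    - {"translation": [0.004, 0, 0], "spin": 0}

```text
time: 8.15
tool_pos: [0.6106, -0.1524, 0.0155]
tcp_rot: [2.189, 2.253, 0.0]
wrist_force: [0.7, 0.1, 0.4]
width: -0.0
```

Call:
play_rows:
  series:
    - {"translation": [0.005, 0, 0], "spin": 0}
    - {"translation": [0.005, 0, 0], "spin": 0}
    - {"translation": [0.005, 0, 0], "spin": 0}
    - {"translation": [0.005, 0, 0], "spin": 0}
    - {"translation": [0.005, 0, 0], "spin": 0}

```text
time: 8.65
tool_pos: [0.6098, -0.1276, 0.0155]
tcp_rot: [2.189, 2.253, 0.0]
wrist_force: [0.4, -2.5, 1.5]
width: -0.004
```

Call:
play_rows:
  series:
    - {"translation": [0.005, 0, 0], "spin": 0}
    - {"translation": [0.005, 0, 0], "spin": 0}
    - {"translation": [0.005, 0, 0], "spin": 0}
    - {"translation": [0.005, 0, 0], "spin": 0}
    - {"translation": [0, 0, 0], "spin": 0}

```text
time: 9.15
tool_pos: [0.609, -0.1069, 0.0152]
tcp_rot: [-2.188, -2.253, -0.0]
wrist_force: [-0.1, -0.9, -0.3]
width: 0.0
```

```bash
python3 -c "
from h import *
st((-41,-1),15)
i=bot.read_camera('top')[170:250,270:400];cv2.imwrite('pics/t4.png',cv2.resize(i,None,fx=5,fy=5,interpolation=cv2.INTER_CUBIC))"
```

```text
t 9.2 jig [-102.6   -2.1] z 15.2 F [-0.1 -0.9 -0.3] w 0.00 spin to align 0.046 tilt [ 0.001 -0.    -1.   ]
tool shift mm [61.6 -0.9  0.3]
```

View pics/t4.png

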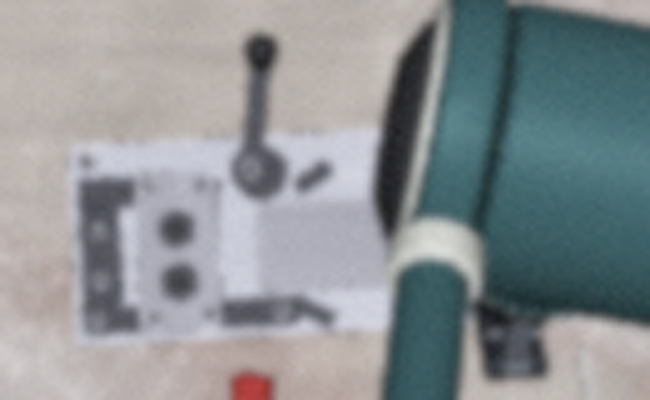

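The plate is straight, with its front edge at about (258,250), just inside the fence and clear of the cam. I'll keep pushing.

Call:
play_rows:
  series:
    - {"translation": [0.006, -0.001, 0], "spin": 0}
    - {"translation": [0.006, 0, 0], "spin": 0}
    - {"translation": [0.006, 0, 0], "spin": 0}
    - {"translation": [0.006, 0, 0], "spin": 0}
    - {"translation": [0.006, 0, 0], "spin": 0}

```text
time: 9.7
tool_pos: [0.607, -0.0772, 0.0151]
tcp_rot: [-2.189, -2.253, 0.0]
wrist_force: [-0.0, -1.0, -0.6]
width: 0.001
```

Call:
play_rows:
  series:
    - {"translation": [0.005, 0, 0], "spin": 0}
    - {"translation": [0.005, 0, 0], "spin": 0}
    - {"translation": [0.005, 0, 0], "spin": 0}
    - {"translation": [0.005, 0, 0], "spin": 0}
    - {"translation": [0.003, 0, 0], "spin": 0}

```text
time: 10.2
tool_pos: [0.6065, -0.0544, 0.0153]
tcp_rot: [-2.189, -2.253, -0.0]
wrist_force: [1.0, -0.5, -0.9]
width: 0.002
```

Call:
play_rows:
  series:
    - {"translation": [0.002, 0, 0], "spin": 0}
    - {"translation": [0.002, 0, 0], "spin": 0}
    - {"translation": [0, 0, 0], "spin": 0}
    - {"translation": [0, 0, 0], "spin": 0}

```text
time: 10.6
tool_pos: [0.6065, -0.0509, 0.0154]
tcp_rot: [-2.189, -2.253, -0.0]
wrist_force: [0.9, -1.0, -0.2]
width: -0.0
```

```bash
python3 -c "
from h import *
st((-41,-1),15)"
```

```text
t 10.6 jig [-46.4  -1. ] z 15.4 F [ 0.9 -1.  -0.2] w -0.00 spin to align 0.04 tilt [ 0.  0. -1.]
tool shift mm [ 5.4 -0.   0.4]
```

Next, short pushes until the force shows contact with the stop.

Call:
play_rows:
  series:
    - {"translation": [0.001, 0, 0], "spin": 0}
    - {"translation": [0.001, 0, 0], "spin": 0}
    - {"translation": [0.001, 0, 0], "spin": 0}
    - {"translation": [0, 0, 0], "spin": 0}

```text
time: 11.0
tool_pos: [0.6064, -0.0479, 0.0154]
tcp_rot: [2.189, 2.253, 0.0]
wrist_force: [0.5, -0.9, 0.9]
width: -0.001
```

Call:
play_rows:
  series:
    - {"translation": [0.001, 0, 0], "spin": 0}
    - {"translation": [0.001, 0, 0], "spin": 0}
    - {"translation": [0, 0, 0], "spin": 0}

```text
time: 11.3
tool_pos: [0.6065, -0.0464, 0.0154]
tcp_rot: [2.188, 2.253, -0.001]
wrist_force: [-0.3, -3.5, -0.3]
width: -0.0
```

Call:
play_rows:
  series:
    - {"translation": [0.001, 0, 0], "spin": 0}
    - {"translation": [0, 0, 0], "spin": 0}

```text
time: 11.5
tool_pos: [0.6068, -0.0462, 0.0155]
tcp_rot: [2.187, 2.252, -0.001]
wrist_force: [0.1, -6.4, -0.1]
width: -0.002
```

Call:
play_rows:
  series:
    - {"translation": [0.001, 0, 0], "spin": 0}
    - {"translation": [0, 0, 0], "spin": 0}
    - {"translation": [0, 0, 0], "spin": 0}

```text
time: 11.8
tool_pos: [0.6069, -0.0461, 0.0156]
tcp_rot: [2.186, 2.252, -0.002]
wrist_force: [0.9, -10.0, -0.2]
width: -0.001
```

Call:
play_rows:
  series:
    - {"translation": [-0.01, 0, 0], "spin": 0}
    - {"translation": [-0.015, 0, 0], "spin": 0}
    - {"translation": [-0.005, 0, -0.02], "spin": 0}
    - {"translation": [0, 0.01, -0.03], "spin": 0}
    - {"translation": [0, 0.03, -0.03], "spin": 0}

```text
time: 12.3
tool_pos: [0.6439, -0.0733, 0.0944]
tcp_rot: [-2.187, -2.248, 0.005]
wrist_force: [0.1, -0.6, -0.2]
width: 0.0
```

```bash
python3 -c "
from h import *
st((18,-90),95)
i=bot.read_camera('side')[185:295,235:345];cv2.imwrite('pics/s5.png',cv2.resize(i,None,fx=5,fy=5,interpolation=cv2.INTER_CUBIC))"
```

```text
t 12.3 jig [-69.8 -37.9] z 94.4 F [ 0.1 -0.6 -0.2] w 0.00 spin to align 0.024 tilt [ 0.002 -0.006 -1.   ]
tool shift mm [87.7 52.3 -0.7]
```

View pics/s5.png

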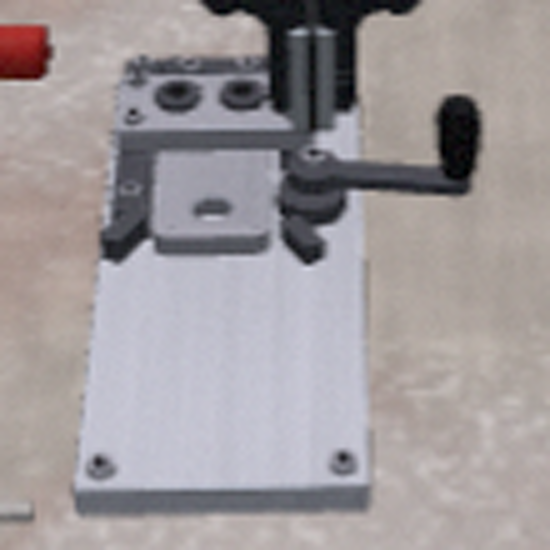

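The plate lies flat between fence and guide with its rear edge at (210,243), where about 46 mm stick out. The lever is unmoved, with its knob at (459,135). Now I'll go to the +x side of the knob.

Call:
play_rows:
  series:
    - {"translation": [0.03, 0.018, 0], "spin": 0}
    - {"translation": [0.03, 0.018, 0], "spin": 0}
    - {"translation": [0.03, 0.014, 0], "spin": 0}
    - {"translation": [0, 0, 0], "spin": 0}
    - {"translation": [0, 0, 0], "spin": 0}

```text
time: 12.85
tool_pos: [0.6944, 0.019, 0.0948]
tcp_rot: [-2.187, -2.254, 0.001]
wrist_force: [-0.4, -1.4, -0.8]
width: -0.002
```

```bash
python3 -c "
from h import *
st((18,-88),33)"
```

```text
t 12.8 jig [ 21.2 -90.6] z 94.8 F [-0.4 -1.4 -0.8] w -0.00 spin to align 0.057999999999999996 tilt [ 0.    -0.001 -1.   ]
tool shift mm [-3.2 -2.6 61.8]
```

Call:
play_rows:
  series:
    - {"translation": [0, 0, 0.025], "spin": 0}
    - {"translation": [0, 0, 0.025], "spin": 0}
    - {"translation": [0, 0, 0.012], "spin": 0}
    - {"translation": [0, 0, 0], "spin": 0}
    - {"translation": [0, 0, 0], "spin": 0}

```text
time: 13.35
tool_pos: [0.6945, 0.0179, 0.0336]
tcp_rot: [-2.19, -2.252, 0.0]
wrist_force: [0.6, -0.4, 1.0]
width: 0.004
```

Call:
play_rows:
  series:
    - {"translation": [-0.004, -0.002, 0], "spin": 0}
    - {"translation": [-0.004, -0.002, 0], "spin": 0}
    - {"translation": [-0.003, 0, 0], "spin": 0}
    - {"translation": [-0.004, -0.001, 0], "spin": 0}
    - {"translation": [-0.004, -0.001, 0], "spin": 0}

```text
time: 13.85
tool_pos: [0.69, -0.0004, 0.0342]
tcp_rot: [2.188, 2.252, 0.003]
wrist_force: [0.3, 4.0, 1.0]
width: 0.002
```

Call:
play_rows:
  series:
    - {"translation": [-0.004, -0.002, 0], "spin": 0}
    - {"translation": [-0.004, -0.002, 0], "spin": 0}
    - {"translation": [-0.004, -0.003, 0], "spin": 0}
    - {"translation": [-0.004, -0.003, 0], "spin": 0}
    - {"translation": [-0.003, -0.003, 0], "spin": 0}

```text
time: 14.35
tool_pos: [0.6763, -0.0201, 0.0331]
tcp_rot: [-2.189, -2.253, -0.0]
wrist_force: [1.3, 3.8, -0.4]
width: -0.0
```

```bash
python3 -c "
from h import *
st((-17.5,-71),33)"
```

```text
t 14.3 jig [-17.4 -71.6] z 33.1 F [ 1.3  3.8 -0.4] w -0.00 spin to align 0.038 tilt [ 0.  0. -1.]
tool shift mm [-0.1 -0.6  0.1]
```

The lever follows at 3.8 N. I'll swing round to the far side of the knob.

Call:
play_rows:
  series:
    - {"translation": [0.006, 0, 0], "spin": 0}
    - {"translation": [0, 0.02, 0], "spin": 0}
    - {"translation": [0, 0.012, 0], "spin": 0}
    - {"translation": [-0.012, 0, 0], "spin": 0}
    - {"translation": [-0.018, 0, 0], "spin": 0}

```text
time: 14.85
tool_pos: [0.7089, -0.0432, 0.0329]
tcp_rot: [-2.187, -2.255, 0.002]
wrist_force: [-0.5, 0.3, -0.4]
width: -0.0
```

Call:
play_rows:
  series:
    - {"translation": [0, 0, 0], "spin": 0}
    - {"translation": [0, 0, 0], "spin": 0}

```text
time: 15.05
tool_pos: [0.7085, -0.0443, 0.033]
tcp_rot: [-2.191, -2.25, 0.001]
wrist_force: [0.8, -0.6, -1.0]
width: 0.002
```

```bash
python3 -c "
from h import *
st((-41,-93),33)
i=bot.read_camera('side')[165:275,255:365];cv2.imwrite('pics/s6.png',cv2.resize(i,None,fx=5,fy=5,interpolation=cv2.INTER_CUBIC))"
```

```text
t 15.1 jig [ -42.5 -103.1] z 33.0 F [ 0.8 -0.6 -1. ] w 0.00 spin to align 0.018 tilt [ 0.    -0.001 -1.   ]
tool shift mm [  1.5 -10.1  -0. ]
```

View pics/s6.png

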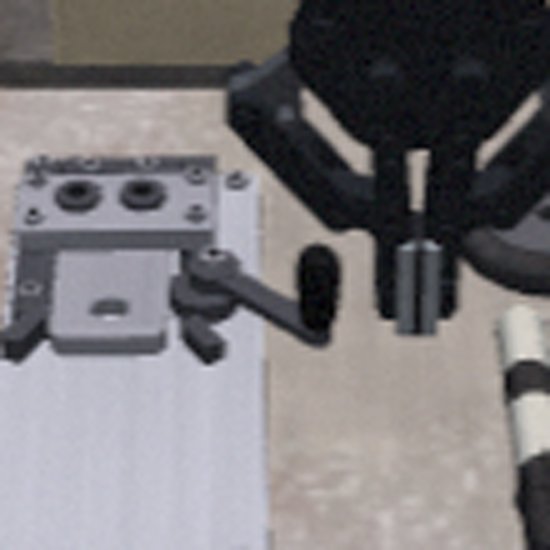

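The lever now stands at about 45°, with its knob at (320,285) and the finger to its right, clear of the marker. I'll push it toward the fence.

Call:
play_rows:
  series:
    - {"translation": [0, -0.004, 0], "spin": 0}
    - {"translation": [0, -0.004, 0], "spin": 0}
    - {"translation": [0, -0.004, 0], "spin": 0}
    - {"translation": [-0.002, -0.004, 0], "spin": 0}
    - {"translation": [-0.002, -0.004, 0], "spin": 0}

```text
time: 15.6
tool_pos: [0.6926, -0.0482, 0.034]
tcp_rot: [2.183, 2.249, 0.007]
wrist_force: [11.3, -2.8, -6.3]
width: -0.003
```

Call:
play_rows:
  series:
    - {"translation": [-0.002, -0.004, 0], "spin": 0}
    - {"translation": [-0.002, -0.004, 0], "spin": 0}
    - {"translation": [-0.001, -0.003, 0], "spin": 0}
    - {"translation": [0, -0.003, 0], "spin": 0}
    - {"translation": [0, -0.003, 0], "spin": 0}

```text
time: 16.1
tool_pos: [0.6784, -0.0555, 0.0357]
tcp_rot: [2.179, 2.245, 0.01]
wrist_force: [13.1, -8.3, -4.1]
width: -0.0
```

```bash
python3 -c "
from h import *
st((-50,-57),33)"
```

```text
t 16.1 jig [-52.9 -72.8] z 35.7 F [13.1 -8.3 -4.1] w -0.00 spin to align 0.05 tilt [-0.005  0.013 -1.   ]
tool shift mm [  3.  -15.8   2.5]
```

Call:
play_rows:
  series:
    - {"translation": [-0.002, -0.003, 0], "spin": 0}
    - {"translation": [-0.001, -0.003, 0], "spin": 0}
    - {"translation": [0, -0.003, 0], "spin": 0}
    - {"translation": [0, 0, 0], "spin": 0}

```text
time: 16.5
tool_pos: [0.6679, -0.0583, 0.0358]
tcp_rot: [2.182, 2.247, 0.007]
wrist_force: [6.9, -5.8, 1.3]
width: 0.001
```

```bash
python3 -c "
from h import *
st((-50,-57),33)
i=bot.read_camera('side')[165:275,255:365];cv2.imwrite('pics/s7.png',cv2.resize(i,None,fx=5,fy=5,interpolation=cv2.INTER_CUBIC))"
```

```text
t 16.5 jig [-55.4 -62.3] z 35.8 F [ 6.9 -5.8  1.3] w 0.00 spin to align 0.048 tilt [-0.004  0.01  -1.   ]
tool shift mm [ 5.5 -5.3  2.7]
```

View pics/s7.png

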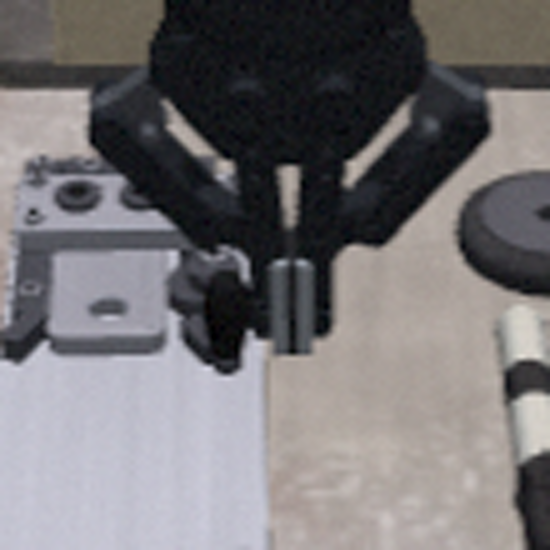

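The lever is at about 1.3 rad, knob at (230,320), and the plate is still home. I'll push on until it reaches the end of its travel.

Call:
play_rows:
  series:
    - {"translation": [0, -0.003, 0], "spin": 0}
    - {"translation": [0, -0.003, 0], "spin": 0}
    - {"translation": [0, -0.002, 0], "spin": 0}
    - {"translation": [0, 0, 0], "spin": 0}

```text
time: 16.95
tool_pos: [0.6618, -0.0583, 0.0361]
tcp_rot: [2.18, 2.245, 0.012]
wrist_force: [11.8, -5.0, -2.3]
width: 0.002
```

Call:
play_rows:
  series:
    - {"translation": [0, -0.002, 0], "spin": 0}
    - {"translation": [0, -0.002, 0], "spin": 0}
    - {"translation": [0, 0, 0], "spin": 0}

```text
time: 17.25
tool_pos: [0.6614, -0.0583, 0.0366]
tcp_rot: [2.176, 2.24, 0.02]
wrist_force: [20.2, -3.9, -9.3]
width: -0.001
```

Call:
play_rows:
  series:
    - {"translation": [0, -0.002, 0], "spin": 0}
    - {"translation": [0, -0.002, 0], "spin": 0}
    - {"translation": [0, 0, 0], "spin": 0}

```text
time: 17.55
tool_pos: [0.6611, -0.0583, 0.037]
tcp_rot: [2.173, 2.236, 0.028]
wrist_force: [29.6, -3.6, -17.3]
width: -0.004
```

Solid resistance at about 30 N without motion, and the geometry puts the knob at y ≈ -35, the end of travel. I'll back off and check.

Call:
play_rows:
  series:
    - {"translation": [0, 0.012, 0], "spin": 0}
    - {"translation": [0, 0.025, 0], "spin": 0}
    - {"translation": [0, 0.01, -0.04], "spin": 0}
    - {"translation": [0, 0, -0.05], "spin": 0}
    - {"translation": [0, 0, -0.05], "spin": 0}

```text
time: 18.05
tool_pos: [0.6936, -0.0549, 0.1734]
tcp_rot: [-2.187, -2.252, 0.003]
wrist_force: [0.8, -0.2, 1.4]
width: 0.001
```

Call:
play_rows:
  series:
    - {"translation": [-0.04, 0, -0.02], "spin": 0}
    - {"translation": [-0.04, 0, 0], "spin": 0}
    - {"translation": [-0.04, 0, 0], "spin": 0}
    - {"translation": [0, 0, 0], "spin": 0}
    - {"translation": [0, 0, 0], "spin": 0}

```text
time: 18.55
tool_pos: [0.6973, -0.1759, 0.1929]
tcp_rot: [-2.19, -2.25, 0.0]
wrist_force: [0.2, 0.6, -0.5]
width: 0.001
```

```bash
python3 -c "
from h import *
st()
a=bot.read_camera('side')[180:290,240:350];b=bot.read_camera('top')[170:250,270:350]
a=cv2.resize(a,(400,400),interpolation=cv2.INTER_CUBIC);b=cv2.resize(b,(400,400),interpolation=cv2.INTER_CUBIC)
cv2.imwrite('pics/f.png',np.hstack([a,b]))"
```

```text
t 18.6 jig [-173.8  -88.7] z 192.9 F [ 0.2  0.6 -0.5] w 0.00 spin to align 0.018 tilt [ 0.001 -0.001 -1.   ]
```

View pics/f.png

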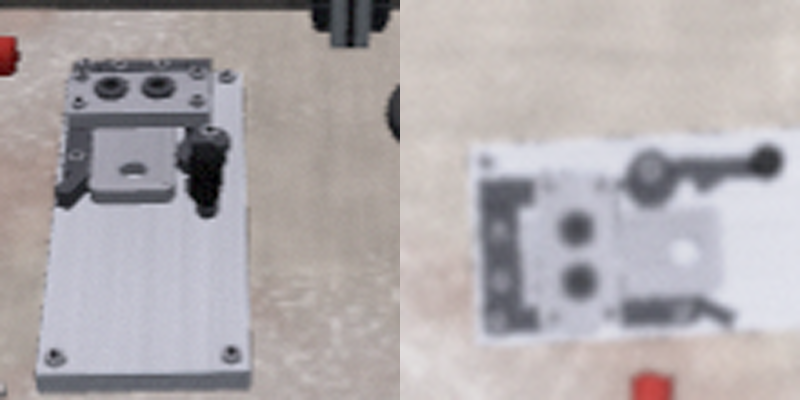

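```bash
python3 -c "
from h import *
c=lambda p:(np.array(p)+.5)/5-.5+[270,170]
s=lambda p:(np.array(p)+.5)/(400/110)-.5+[240,180]
print('rear',((back('top',c([(321,212),(321,290)]),.02)[:,:2]-O)@RJ*1e3).round(1).tolist(),((back('side',s([(91,192),(174,190)]),.02)[:,:2]-O)@RJ*1e3).round(1).tolist())
k=(back('top',c([(367,160)]),.057)[0,:2]-O)@RJ*1e3;print('knob',k,'angle',np.arctan2(-k[0],-k[1]-36.5))
k=(back('side',s([(210,140)]),.057)[0,:2]-O)@RJ*1e3;print(k)"
```

```text
rear [[-30.3, -16.5], [-28.6, 18.1]] [[-32.7, 18.9], [-31.8, -19.4]]
knob [-49.78473866 -35.63121503] angle 1.5882453848856757
[-44.29349071 -36.85207977]
```

```bash
python3 -c "
from h import *
bot.finish_job();st()"
```

```text
the job is handed in; nothing more can be done
the job is handed in; nothing more can be done
```

The plate is loaded against the end stop and locked with the cam lever. I handed the job in at about 18.7 s of the 53 s allowed.

**What I did:** With the fingers shut, I squared the plate with a small push from its far side. I then pushed it from behind along the bed, under the bush plate, until the force at the stop reached about 10 N. The lever went round clockwise in two pushes until it stopped moving at about 30 N, and I withdrew the arm clear of everything.

**Last checks:**
- **Plate:** the top camera puts the rear edge at jig x −29 to −30 mm, where −30 is home. The side camera reads −32 to −33, but it read about 2 to 4 mm low in x on known bed corners. I took the two views as agreeing.
- **Fence:** the plate's near edge measures y 18 to 19 mm against the fence face at 20 mm. The cameras are only good to about 2 mm, so I can't confirm contact any more closely.
- **Lever:** the angle measures about 1.59 rad against the 1.6 end of travel (top camera). The side camera put the knob about 5 mm farther along x; I marked that point only roughly.
- **Forces:** the highest wrist force I read was about 34 N. The fingers rose about 4 mm under load during the lever push and sprang back afterwards.
- **Other items:** I didn't aim at or feel contact with the hex key, marker or wheel, but the last picture didn't cover them, so I didn't check them at the end.

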